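# Clip the jar's handle and unscrew its cap

### The arm

A 6-joint arm with a two-finger parallel gripper is mounted at the origin on the work surface. World frame = base frame: x ahead of the robot, y to its left, z up, the work surface at z = 0. Lengths are in m, angles in rad, forces in N, time in s.
With the tool pointing down it reaches from about 0.35 to 0.975 m from the base axis. Payload 7.1 kg.
Tool frame: the origin (TCP) lies midway between the tips of the shut fingers; the grasp point (between the pads) lies 19 mm behind it; z points along the fingers, y is the line along which they close (so a half turn about z gives the same grasp; the last joint's range is limited). The gripper opens to 88 mm and grips with 3 to 60 N. Pads are 20 mm wide; open, the fingers measure 115 mm over their backs; the gripper's body (75 mm by 178 mm) begins 61 mm behind the grasp point.
Start: joints at [-1.218, 0.423, 1.63, -0, 1.089, -0.019], TCP at [0.227, -0.582, 0.223] pointing down, gripper open.
Joint ranges: [-3, 3], [-0.9, 2.11], [0.09, 2.58], [-1.31, 4.45], [0.11, 2.69], [-2.54, 2.54]. Speed limits (rad/s): [2.39, 2.39, 3.01, 3.14, 3.14, 3.14].

### API

Orientations are given as a unit quaternion [w, x, y, z].
In Python, from station import move_pose, movel, movej, command_gripper, wait, inverse_kinematics, read_camera, camera_info, MotionError, job_done, get_time, get_joint_pos, get_qvel, get_effort, get_tcp_pos, get_ee_rot, get_ft_force, get_ft_torque, get_grip_width, get_finger_force gives the robot as it stands. Calls block until the motion is done:
- move_pose(position, orientation): joint-space move of the TCP to a pose.
- movel(position, frame=None, v=0.15, until_force=None): straight line of the TCP; frame=None keeps the orientation; v is the mean speed in m/s. With until_force (N) it stops when the force on the tool has changed by that much, and returns True; else False.
- movej(angles): joint-space move.
- command_gripper(opening): opening from 0.0 (shut) to 1.0 (fully open); the grip force is fixed at half the most; returns when the fingers have stopped.
- wait(seconds).
- inverse_kinematics(position, orientation): joint angles nearest the present ones, or None.
- read_camera(name): name is "scene" or "top" or "wrist"; returns the picture (420x560x3 uint8, red, green, blue); there is no depth.
- camera_info(name): a dict with "intrinsics" (3x3 intrinsics, pixels), "dist" ([k1, k2, p1, p2, k3] as OpenCV has them; the pictures are not rectified), "T" (4x4, takes a point from camera to world coordinates); the wrist camera has in their place "tool_from_camera" (4x4, takes a point from camera to tool coordinates, whose origin is the TCP and whose axes are the flange's). Camera axes: x right, y up, looking along -z (the intrinsics and any distortion apply to the point x, -y, -z); pixel columns grow to the right and rows downward; lengths in m; the calibration is good to about 2 mm. A picture is of the moment at which its call begins: read the wrist's pose just before it. camera_info takes no time and is no camera call.
A pose or a line that the arm cannot do raises MotionError and nothing moves.
- job_done(): hands the job in; it is judged then, once.
Readings, each from a call of its own:
- get_time(): time.
- get_joint_pos(): joint angles.
- get_qvel(): joint speeds.
- get_effort(): joint torques, N m.
- get_tcp_pos(): TCP position.
- get_ee_rot(): TCP orientation.
- get_ft_force(): force on the tool from outside, world axes, zero at the start.
- get_ft_torque(): the same for the moment, N m.
- get_grip_width(): opening from 0.0 (shut) to 1.0 (fully open).
- get_finger_force(): force on a finger pad.
Only numpy, scipy, OpenCV 4.12 (cv2) and the standard library are available. Lean on these libraries where they do the work, as an engineer would, in place of code of your own. Each camera call takes 0.05 s, during which the arm holds its last target. There are 200 camera calls.

### The job

Take the steel spring clip off the wooden clip rail and clip it over the jar's handle and the stand's upright fin together, so that the jar cannot turn, and let go of the clip. Then unscrew the jar's tight cap anticlockwise, stop turning as soon as the threads let go, lift the cap straight up, clear of the jar, and finish while still holding it level, just above the jar's mouth (a few centimetres at most). The clip stays on, the jar stays where it stands, and the other things on the bench are left alone.

Things in the scene. Friction and masses are not known exactly. Their poses are not given: they have to be found in the camera images.
- stand: Fixed plywood jar stand: base 200 x 110 x 10 mm, low ring (8 mm) around the jar's foot. Origin on the table under the jar's axis; x points from the jar along the handle, z up. An upright fin, 6 mm thick, x = 63 to 101 mm, y = -7 to -1 mm, top 70 mm above the table, stands beside the handle.
- pinch (a point): The place for the clip: top edge of the fin and handle taken together, 82 mm along the stand's x from the jar's axis, 70 mm above the table, midway through the 11 mm stack (fin 6 mm at the -y side, handle 4 mm at the +y side, 1 mm gap); the axes are the stand's: the clip straddles the stack along y.
- jar: Loose white plastic jar, 70 mm diameter, about 0.45 kg, 102 mm tall to the rim of its neck. Origin at the centre of its underside, 10 mm above the table in the stand's ring; z up, x along the handle. It turns easily unless the clip holds it. Its shoulder slopes: about 77 mm above the table below the cap's side. It must not be turned, shifted or tipped.
- mouth (a point): Centre of the jar's mouth, on top of the 39 mm neck, 112 mm above the table. Three thread lugs on the neck, 48 mm over all, hold the cap.
- handle (a point): Top edge of the jar's handle, 82 mm from the jar's axis, 70 mm above the table. The handle is a flat upright plate, 4 mm thick, reaching 97 mm from the axis.
- cap: Ribbed grey screw cap on the jar, 60 mm diameter, 27 mm tall, 50 g. Origin at the centre of its lower edge, 90 mm above the table at the start (22 mm below the mouth); z up. Yaw relative to the jar -0.12 to 0.10 rad at the start. A sprung liner keeps it tight: 0.2 to 0.4 N m to turn.
- cap_top (a point): Centre of the cap's top, 117 mm above the table at the start. Turned anticlockwise seen from above, the cap comes free at a yaw of 0.65 to 0.7 rad from the jar's and meets a hard stop at about 1.35 rad: a sixth of a turn (60 degrees) always frees it. The turning resistance then drops, the sprung liner pushes the cap up 2 mm if it is not held firmly, and it lifts straight off.
- clip_grip (a point): Where to squeeze the clip, 29 mm above its pin, midway between its two flat handles, which lean outwards 15 degrees, 40 mm over their tops. Squeezed along the clip's y with 20 N or more they become upright and parallel, 17 mm over their backs, and stop; the jaw tips are then 28 mm apart. Released, the jaws pinch with about 8 N.
- rail: Fixed clip rail: upright wooden board 200 mm long (its x axis), 10 mm thick (y), top 70 mm above the table, on a foot 220 x 80 x 10 mm. Origin on the table below its middle. The big clip starts clipped near the middle; two small wooden pegs, 104 mm tall, stay fixed at its ends.
- clip: Loose steel spring clip of two hinged plates, 24 mm wide along x, 80 g, clipped upright on the rail: jaws down, handles up. Origin on the hinge pin, 78 mm above the table at the start, 8 mm above the board's edge; x along the pin, y across the jaws. Jaws reach 35 mm below the pin, handles 45 mm above it. The frame is the +y plate's: it leans about 15 degrees while squeezed.
- clip_jaw (a joint): Opening angle of the clip's hinge: 0 when clipped on 10 mm, 0.53 rad when squeezed fully open, -0.25 empty and shut.
- tin: Bystander: closed low aluminium tin, 68 mm diameter, 45 mm tall, origin at its underside.
- soap: Bystander: white bar of soap, 75 x 45 x 28 mm.
- brush: Bystander: brush lying on the table.
- dispenser: Bystander: clear soap dispenser bottle, 64 mm diameter, 170 mm tall.
- spare: Bystander: closed white jar without handle, 70 mm diameter, 100 mm tall.
- scoop: Bystander: white measuring mug, 70 mm diameter, 60 mm tall.
- softener: Bystander: tall blue softener bottle, 76 mm diameter, 220 mm tall.
There are look-alikes about, which are no part of the job. Leave any green or pink look-alike of the stand alone.

How it is judged:
By the outcome, as a careful person would: the job done as asked, in the order asked, and still so for the second after the job is handed in, while the arm keeps its last pose, push and grip.
It also fails if it takes over 48 s, if anything falls off the work surface, if the arm or the gripper's body presses on something with over 40 N, if the wrist force passes 120 N, or if a joint passes its speed limit or range.

## Working session

There is one attempt and no reset: what is moved stays moved. The work goes in short steps, each a Python script; the robot and the scene stay as the last script left them, time stands still between calls to the robot, and variables do not carry over. Pictures are saved under pics/ and viewed, at most 10 in all, crops included, and the job is handed in when it is done.

```bash
ls; mkdir -p pics
python3 - <<'E'
from station import *
import cv2,numpy as np
np.set_printoptions(precision=4,suppress=True)
for n in("scene","top","wrist"):
    i=camera_info(n);print(n,i)
a=read_camera("scene");b=read_camera("top")
cv2.imwrite("pics/scene.png",a[:,:,::-1]);cv2.imwrite("pics/top.png",b[:,:,::-1])
print(get_time(),get_ee_rot())
E
```

```text
pics
scene {'intrinsics': array([[411.4657,   0.    , 283.017 ],
       [  0.    , 411.4657, 207.4628],
       [  0.    ,   0.    ,   1.    ]]), 'dist': array([-0.1149,  0.    ,  0.    ,  0.    ,  0.    ]), 'T': array([[ 0.0485, -0.643 ,  0.7643,  1.2464],
       [ 0.9987,  0.0446, -0.0258, -0.0817],
       [-0.0175,  0.7645,  0.6443,  0.7563],
       [ 0.    ,  0.    ,  0.    ,  1.    ]])}
top {'intrinsics': array([[481.0629,   0.    , 273.8059],
       [  0.    , 481.0629, 211.8735],
       [  0.    ,   0.    ,   1.    ]]), 'dist': array([-0.0423,  0.    ,  0.    ,  0.    ,  0.    ]), 'T': array([[ 0.0916,  0.9726, -0.2138,  0.1542],
       [-0.9958,  0.0896, -0.0191, -0.085 ],
       [ 0.0006,  0.2147,  0.9767,  1.5738],
       [ 0.    ,  0.    ,  0.    ,  1.    ]])}
wrist {'intrinsics': array([[328.8781,   0.    , 279.7605],
       [  0.    , 328.8781, 207.4629],
       [  0.    ,   0.    ,   1.    ]]), 'dist': array([-0.0688,  0.    ,  0.    ,  0.    ,  0.    ]), 'tool_from_camera': array([[-0.    ,  0.9635,  0.2677,  0.0737],
       [ 1.    , -0.    ,  0.    , -0.0009],
       [ 0.    ,  0.2677, -0.9635, -0.1631],
       [ 0.    ,  0.    ,  0.    ,  1.    ]])}
0.1 [-0.0007  0.9828  0.1848 -0.0001]
```

View pics/scene.png

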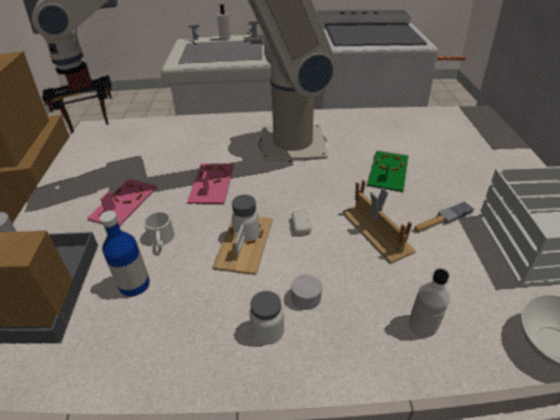

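View pics/top.png

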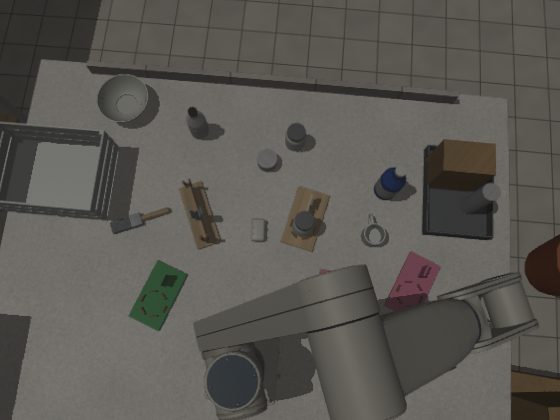

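The scene picture shows the plywood stand with the handled jar (cap at (244,205), handle toward (240,240)). The rail is at (378,225), with the clip at (377,200). The look-alikes are the green stand at (388,170), the pink ones at (212,182) and (123,202), and the handleless spare jar at (267,315). In the top picture the stand is at (305,218) and the rail at (200,213). Only the plywood-coloured stand with the handled jar fits. I'll get rough positions and enlarged crops next.

```bash
cat > h.py <<'E'
from station import *
import cv2,numpy as np
from scipy.spatial.transform import Rotation as R
np.set_printoptions(precision=4,suppress=True)
def rot(q): return R.from_quat([q[1],q[2],q[3],q[0]])
def camT(n):
    i=camera_info(n)
    if n!="wrist": return i["T"]
    T=np.eye(4);T[:3,:3]=rot(get_ee_rot()).as_matrix();T[:3,3]=get_tcp_pos()
    return T@i["tool_from_camera"]
def ray(n,T,px):
    i=camera_info(n)
    p=cv2.undistortPoints(np.array(px,float).reshape(-1,1,2),i["intrinsics"],np.array(i["dist"])).reshape(-1,2)
    d=np.c_[p[:,0],-p[:,1],-np.ones(len(p))]@T[:3,:3].T
    return T[:3,3],d/np.linalg.norm(d,axis=1)[:,None]
def plane(n,T,px,z):
    o,d=ray(n,T,px); return o+d*((z-o[2])/d[:,2])[:,None]
def cross(rays):
    A=np.zeros((3,3));b=np.zeros(3)
    for o,d in rays:
        P=np.eye(3)-np.outer(d,d);A+=P;b+=P@o
    x=np.linalg.solve(A,b)
    return x,[np.linalg.norm((np.eye(3)-np.outer(d,d))@(x-o)) for o,d in rays]
def proj(n,T,X):
    i=camera_info(n);c=(np.atleast_2d(X)-T[:3,3])@T[:3,:3]
    c=c*[1,-1,-1]
    return cv2.projectPoints(c.reshape(-1,1,3),np.zeros(3),np.zeros(3),i["intrinsics"],np.array(i["dist"]))[0].reshape(-1,2)
def down(yaw): # tool z down, tool y (closing line) at angle yaw+90deg; tool x at yaw
    q=(R.from_euler('z',yaw)*R.from_euler('x',np.pi)).as_quat(); return [q[3],q[0],q[1],q[2]]
E
python3 - <<'E'
from h import *
T=camT("top");S=camT("scene")
for nm,z,pt,ps in(("cap",.117,(304,222),(244,205)),("clip",.11,(197,212),(377,200)),("railA",.01,(180,186),None),("railB",.01,(212,248),None),("softener",.1,(390,185),(125,250))):
    print(nm,plane("top",T,[pt],z), plane("scene",S,[ps],z) if ps else '')
    if ps: print(cross([(o,d[0]) for o,d in(ray("top",T,[pt]),ray("scene",S,[ps]))]))
a=cv2.imread("pics/scene.png");b=cv2.imread("pics/top.png")
A=cv2.resize(a[170:290,190:430],None,fx=3.3,fy=3.3,interpolation=2)[:300]
A=cv2.resize(a[165:285,195:425],(800,417),interpolation=2)
cv2.imwrite("pics/c1.png",A)
cv2.imwrite("pics/c2.png",cv2.resize(b[170:265,170:345],(800,434),interpolation=2))
E
```

```text
cap [[ 0.4498 -0.1523  0.117 ]] [[ 0.4722 -0.1506  0.117 ]]
(array([ 0.453 , -0.1527,  0.1012]), [np.float64(0.0003280082679341518), np.float64(0.00032800826793415275)])
clip [[0.4523 0.1821 0.11  ]] [[0.4671 0.1791 0.11  ]]
(array([0.4544, 0.1837, 0.0994]), [np.float64(0.0002865404447976248), np.float64(0.0002865404447975744)])
railA [[0.5565 0.2689 0.01  ]] 
railB [[0.3573 0.1361 0.01  ]] 
softener [[ 0.598  -0.4166  0.1   ]] [[ 0.5924 -0.4198  0.1   ]]
(array([ 0.5969, -0.4165,  0.1045]), [np.float64(0.0008860716831724254), np.float64(0.00088607168317244)])
```

View pics/c1.png

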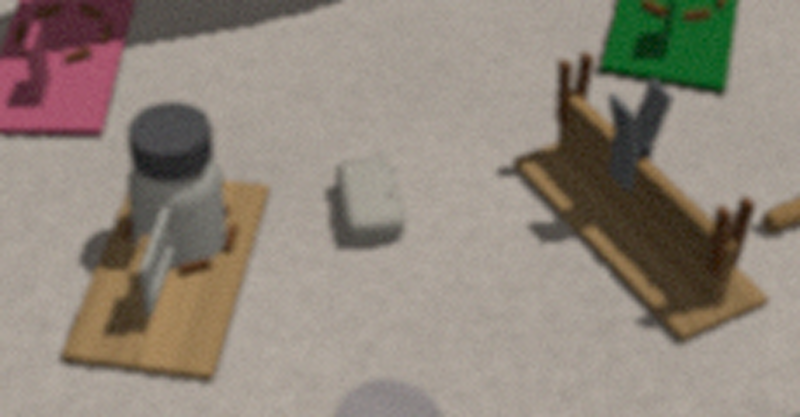

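View pics/c2.png

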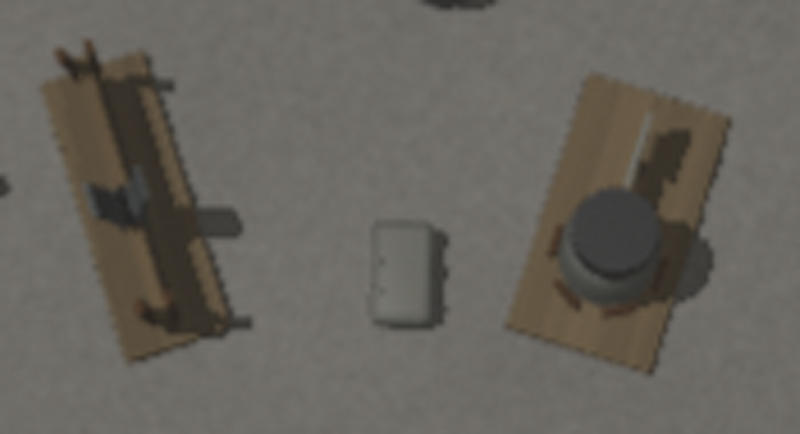

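The crops confirm two things. The plywood stand carries the jar with a cap, and its handle and fin run toward c2 (648,110). The steel clip sits mid-rail at c1 (637,120) / c2 (120,200). Next I'll get the headings from the base corners and take wrist views of both.

Run:
```python
from h import *
T=camT("top")
f=lambda p:plane("top",T,np.array(p)/4.571+170,.01)
r=f([(42,87),(145,52),(228,330),(130,360)]);s=f([(590,72),(730,118),(653,372),(507,325)])
print(r.mean(0),s.mean(0))
dr=(r[0]-r[3])+(r[1]-r[2]);ds=(s[0]-s[3])+(s[1]-s[2])
yr=np.arctan2(dr[1],dr[0]);ys=np.arctan2(ds[1],ds[0]);print(np.linalg.norm(dr)/2,np.linalg.norm(ds)/2,yr,ys)
# view poses: camera ~ .074 along tool x from TCP, looks back
for nm,c,y,k in(("stand",s.mean(0),ys,0),("rail",r.mean(0),yr,0)):
    for off in((-.03,.0),(.05,.0)):
        for flip in(0,np.pi):
            yy=y+flip;p=[c[0]+off[0]*np.cos(yy),c[1]+off[0]*np.sin(yy),.26]
            q=inverse_kinematics(p,down(yy));print(nm,off,flip,np.array(p),q)
```

```text
[0.4636 0.1902 0.01  ] [ 0.485  -0.1619  0.01  ]
0.21633060276815982 0.19754758958169452 0.4168429315518091 -0.2210807270635051
stand (-0.03, 0.0) 0 [ 0.4557 -0.1553  0.26  ] [-0.3532  0.1629  1.9025 -0.      1.0762  1.4387]
stand (-0.03, 0.0) 3.141592653589793 [ 0.5143 -0.1685  0.26  ] [-0.3386  0.2566  1.781   0.      1.104  -1.6883]
stand (0.05, 0.0) 0 [ 0.5338 -0.1729  0.26  ] [-0.3344  0.2872  1.7388 -0.      1.1156  1.4575]
stand (0.05, 0.0) 3.141592653589793 [ 0.4362 -0.1509  0.26  ] [-0.3589  0.1309  1.9413  0.      1.0694 -1.7086]
rail (-0.03, 0.0) 0 [0.4362 0.178  0.26  ] [ 0.3623  0.1463  1.9228 -0.      1.0725  1.5162]
rail (-0.03, 0.0) 3.141592653589793 [0.491  0.2023 0.26  ] [ 0.3684  0.241   1.8021  0.      1.0986 -1.6192]
rail (0.05, 0.0) 0 [0.5093 0.2104 0.26  ] [ 0.3702  0.2718  1.7601 -0.      1.1096  1.5241]
rail (0.05, 0.0) 3.141592653589793 [0.4179 0.1699 0.26  ] [ 0.3598  0.1138  1.9615  0.      1.0663 -1.6278]
```

Run:
```python
from h import *
import pickle
out={}
def at(c,y,a,b,z=.26):
    return [c[0]+a*np.cos(y)-b*np.sin(y),c[1]+a*np.sin(y)+b*np.cos(y),z]
for nm,c,y in(("s",(.485,-.162),-.221),("r",(.455,.184),.417)):
    for k,b in enumerate((-.05,.05)):
        move_pose(at(c,y,.0,b),down(y)); wait(.1)
        T=camT("wrist");im=read_camera("wrist");out[nm+str(k)]=T
        cv2.imwrite(f"pics/w{nm}{k}.png",im[:,:,::-1])
    print(nm,get_time())
pickle.dump(out,open("T.pkl","wb"))
V=[cv2.imread(f"pics/w{n}.png") for n in("s0","s1","r0","r1")]
cv2.imwrite("pics/m.png",cv2.resize(np.vstack([np.hstack(V[:2]),np.hstack(V[2:])]),(800,600),interpolation=cv2.INTER_AREA))
```

```text
s 2.525
r 4.3
```

View pics/m.png

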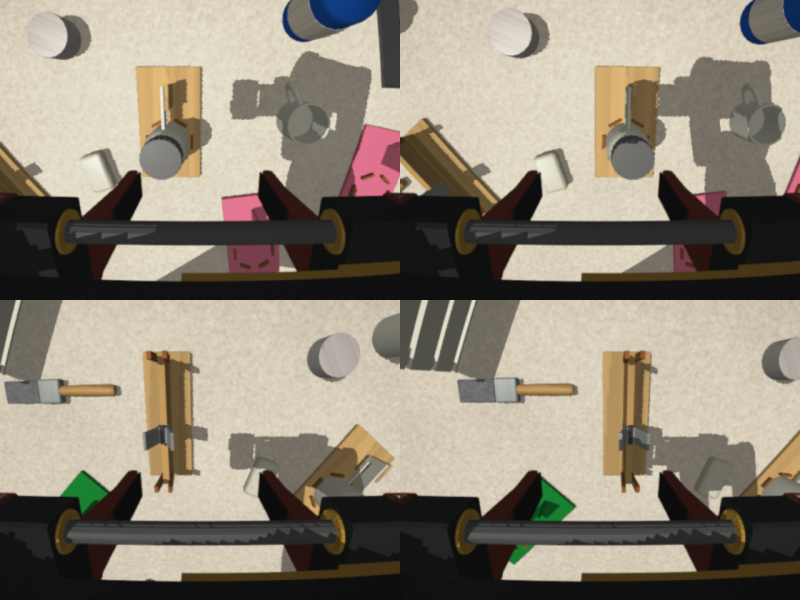

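The montage shows the stand, jar, handle and fin in the two upper wrist views, at about (165,120) and (628,120). The clip on the rail is in the lower two, at about (158,438) and (632,438). I'll enlarge these.

Run:
```python
import cv2,numpy as np
L=[("s0",194,100),("s1",280,100),("r0",194,130),("r1",288,130)]
V=[cv2.resize(cv2.imread(f"pics/w{n}.png")[y:y+150,x:x+66],None,fx=3,fy=4,interpolation=2) for n,x,y in L]
cv2.imwrite("pics/z.png",np.hstack(V))
```

```text
(no output)
```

View pics/z.png

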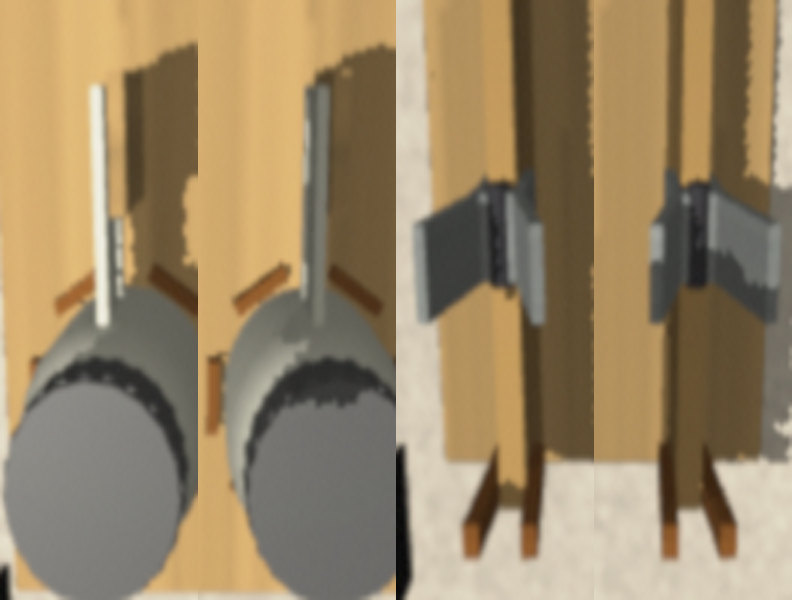

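The crop shows these features:
- **Clip:** the handle tops are at crop r0 (421,271) and (537,273), and at r1 (657,272) and (774,271).
- **Jar handle:** the top strip is at s0 (97..103, 86..325) and s1 (321,86..325), with the fin to its right.
- **Cap:** it is at the bottom of the s0 and s1 crops.

Now to triangulate.

Run:
```python
from h import *
import pickle
T=pickle.load(open("T.pkl","rb"))
def tri(a,pa,b,pb):
    oa,da=ray("wrist",T[a],[pa]);ob,db=ray("wrist",T[b],[pb]);x,e=cross([(oa,da[0]),(ob,db[0])]);return x,e[0]
C={"s0":(194,100,0),"s1":(280,100,198),"r0":(194,130,396),"r1":(288,130,594)}
f=lambda n,p:((p[0]-C[n][2])/3+C[n][0]-.33,p[1]/4+C[n][1]-.37)
def t2(a,pa,b,pb):return tri(a,f(a,pa),b,f(b,pb))
hl=t2("r0",(421,271),"r1",(657.5,272));hr=t2("r0",(537.5,273),"r1",(774,271))
print("clip handles",hl,hr,(hl[0]+hr[0])/2,np.linalg.norm(hl[0]-hr[0]))
d=hl[0]-hr[0];print("clip y dir->x yaw",np.arctan2(d[1],d[0])-np.pi/2)
# board top edge at upper end & lower end
for p,q in(((501,20),(698,20)),((511,440),(694,440))):print("board",t2("r0",p,"r1",q))
far=t2("s0",(97,86),"s1",(321,86));near=t2("s0",(103,320),"s1",(320,320));print("handle",far,near)
d=far[0]-near[0];print("yaw",np.arctan2(d[1],d[0]))
for z in(.07,):
    print("fin s0",plane("wrist",T["s0"],[f("s0",p) for p in((105,75),(124,75),(90,86),(104,86))],z))
c=[]
for n,(x0,x1) in(("s0",(190,260)),("s1",(285,365))):
    im=cv2.imread(f"pics/w{n}.png")[190:262,x0:x1];hsv=cv2.cvtColor(im,cv2.COLOR_BGR2HSV)
    print(n,im[40,25:40:7].tolist())
    ref=im[35:45,25:40].reshape(-1,3).mean(0)
    m=(np.abs(im.astype(float)-ref).max(2)<22).astype(np.uint8)
    m=cv2.morphologyEx(m,cv2.MORPH_OPEN,np.ones((7,7)))
    k=max(cv2.findContours(m,0,1)[0],key=cv2.contourArea)
    h=cv2.convexHull(k);e=cv2.fitEllipse(h);print(e,cv2.boundingRect(h));c.append((e[0][0]+x0,e[0][1]+190))
print("cap",tri("s0",c[0],"s1",c[1]),[plane("wrist",T[n],[p],.117) for n,p in zip(("s0","s1"),c)])
```

```text
clip handles (array([0.4462, 0.2049, 0.1239]), np.float64(0.00015204392048421756)) (array([0.4608, 0.1713, 0.1237]), np.float64(0.0002496774340541634)) [0.4535 0.1881 0.1238] 0.03658301449019665
clip y dir->x yaw 0.41050764963947484
board (array([0.5036, 0.2101, 0.0641]), np.float64(2.8351222869023824e-05))
board (array([0.3986, 0.1629, 0.0765]), np.float64(6.057962344797751e-07))
handle (array([ 0.5535, -0.1702,  0.0662]), np.float64(9.695735908921333e-06)) (array([ 0.4933, -0.1574,  0.0727]), np.float64(2.0784329048300823e-05))
yaw -0.20990718867941766
fin s0 [[ 0.5555 -0.1742  0.07  ]
 [ 0.554  -0.1807  0.07  ]
 [ 0.5539 -0.1684  0.07  ]
 [ 0.5528 -0.1732  0.07  ]]
s0 [[126, 130, 132], [126, 129, 132], [124, 128, 129]]
((34.02497100830078, 33.0196533203125), (54.194095611572266, 59.20234298706055), 117.3373031616211) (6, 6, 57, 55)
s1 [[109, 113, 113], [109, 113, 113], [107, 111, 111]]
((40.93208312988281, 33.35233688354492), (53.55535125732422, 60.05686950683594), 80.77700805664062) (12, 9, 59, 52)
cap (array([ 0.4589, -0.151 ,  0.117 ]), np.float64(0.0001411629709528652)) [array([[ 0.4591, -0.151 ,  0.117 ]]), array([[ 0.4588, -0.151 ,  0.117 ]])]
```

Triangulation gives these, and all agree with the text:
- **Cap:** (0.4586, -0.1515, 0.117)
- **Stand yaw:** -0.22
- **Pinch:** (0.538, -0.171, 0.07)
- **Clip:** (0.4535, 0.1881), tops at 0.124
- **Rail yaw:** 0.417

Next I grasp the clip.

Run:
```python
from h import *
y=.417;c=(.4535,.1881)
move_pose([*c,.17],down(y)); movel([*c,.088],v=.1)
command_gripper(0.0); print("w",get_grip_width(),get_finger_force(),get_ft_force(),get_time())
movel([*c,.16],v=.08); print("w",get_grip_width(),get_ft_force())
movel([*c,.24],v=.2)
ys=-.22;p=(.5383,-.1709)
move_pose([*p,.20],down(ys)); wait(.1)
print(get_grip_width(),get_time(),get_tcp_pos())
T=camT("wrist");im=read_camera("wrist")
cv2.imwrite("pics/hold.png",cv2.resize(im[80:340,130:430],None,fx=2.3,fy=2.3,interpolation=2)[:,:,::-1])
```

```text
w 0.18245461255422765 29.98668909072876 [-0.4754  1.1145 -0.4267] 6.85
w 0.18399333367269746 [ 0.5076 -0.4211 -1.0346]
0.18386834104835922 9.9333 [ 0.5385 -0.1697  0.2001]
```

View pics/hold.png

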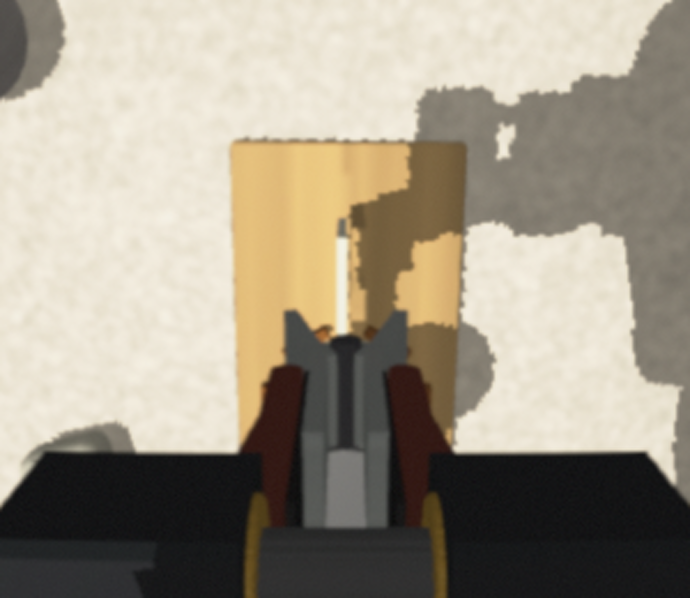

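The clip is held squeezed and symmetric, with its jaws at (288..405, 315) straddling the handle/fin line at x≈345. Lowering it now.

Run:
```python
from h import *
p=(.5383,-.1709)
h=movel([*p,.13],v=.12); wait(.1); print(get_tcp_pos())
h=movel([*p,.088],v=.06,until_force=8); print(h,get_tcp_pos(),get_ft_force())
if not h:
    command_gripper(0.6); print(get_grip_width(),get_ft_force())
    movel([*p,.15],v=.12);movel([*p,.24],v=.2)
    u=np.array([.9759,-.2182]);b=np.array([.2182,.9759])
    q=np.array([.4586,-.1515])+.02*u
    T=camT("wrist");im=read_camera("wrist")
    cv2.imwrite("pics/on.png",cv2.resize(im[60:340,130:430],None,fx=2,fy=2,interpolation=2)[:,:,::-1])
print(get_time(),get_tcp_pos())
```

```text
[ 0.539  -0.1711  0.1309]
True [ 0.5375 -0.171   0.0876] [-0.7844  0.2018  4.52  ]
11.5083 [ 0.5375 -0.171   0.0876]
```

It touched lightly exactly at the target height. Releasing.

Run:
```python
from h import *
p=(.5375,-.171)
movel([*p,.089],v=.02)
command_gripper(0.6); print(get_grip_width(),get_finger_force(),get_ft_force())
print(movel([*p,.15],v=.12,until_force=8));movel([*p,.24],v=.2)
wait(.1)
im=read_camera("wrist")
cv2.imwrite("pics/on.png",cv2.resize(im[60:340,130:430],None,fx=2,fy=2,interpolation=2)[:,:,::-1])
print(get_time(),get_tcp_pos())
for y in(-.22+.35,-.22-.35,.6,1.,1.4):
    a=inverse_kinematics([.4586,-.1515,.2],down(y));b=inverse_kinematics([.4586,-.1515,.085],down(y+1.05));print(y,a,b)
```

```text
0.6019681993935546 0.0 [-0.0446 -1.0467  0.2219]
False
13.9083 [ 0.5364 -0.1706  0.238 ]
0.12999999999999998 [-0.3437  0.2462  1.9562 -0.      0.9391  1.0971] [-0.3437  0.4409  2.0257 -0.      0.675   0.0471]
-0.57 [-0.3437  0.2462  1.9562 -0.      0.9391  1.7971] [-0.3437  0.4409  2.0257 -0.      0.675   0.7471]
0.6 [-0.3437  0.2462  1.9562 -0.      0.9391  0.6271] [-0.3437  0.4409  2.0257 -0.      0.675  -0.4229]
1.0 [-0.3437  0.2462  1.9562 -0.      0.9391  0.2271] [-0.3437  0.4409  2.0257  0.      0.675  -0.8229]
1.4 [-0.3437  0.2462  1.9562 -0.      0.9391 -0.1729] [-0.3437  0.4409  2.0257  0.      0.675  -1.2229]
```

View pics/on.png

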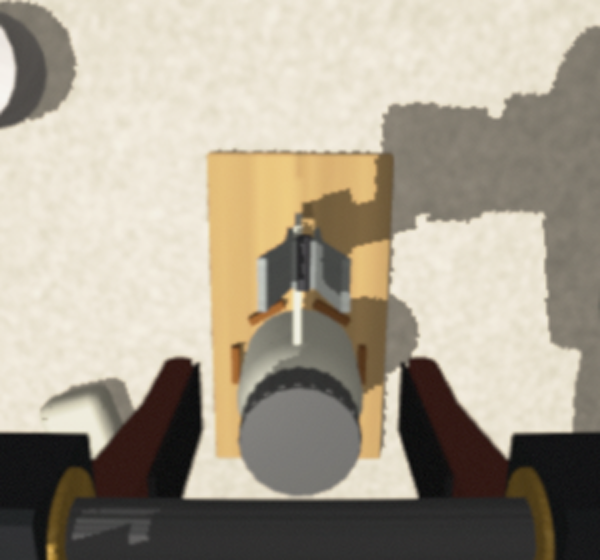

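The clip is on the handle and fin, with its handles at (263,285) and (345,285) symmetric about the handle line at x≈298. The cap is at (300,440). Next I grip the cap and turn it in small steps, watching the torque.

Run:
```python
from h import *
T=camT("wrist");print("cap",plane("wrist",T,[(280,280)],.117))
c=(.4586,-.1515);y=-.72
command_gripper(1.0)
move_pose([*c,.2],down(y));wait(.1);p=get_tcp_pos();print(p)
print(movel([*c,.13],v=.12)); wait(.1);print(get_tcp_pos())
print(movel([*c,.086],v=.06,until_force=8)); wait(.1)
print(get_tcp_pos(),get_ft_force(),get_ft_torque())
command_gripper(0.0);wait(.1)
print("grip",get_grip_width(),get_finger_force(),get_ft_force(),get_ft_torque(),get_tcp_pos(),get_time())
```

```text
cap [[ 0.4594 -0.1526  0.117 ]]
[ 0.4608 -0.1522  0.2011]
False
[ 0.4593 -0.1517  0.1308]
False
[ 0.4589 -0.1516  0.0863] [-0.5403  0.4947  0.2829] [ 0.0497 -0.0012  0.0458]
grip 0.670185387258884 30.000678543001413 [-3.5614 -2.7009  3.7104] [-0.4704  0.7816 -0.0234] [ 0.4578 -0.1517  0.086 ] 17.7417
```

Run:
```python
from h import *
q0=np.array(get_joint_pos());a=0;mx=0
t0=get_ft_torque()[2]
while a<1.05:
    a+=.08 if a<.4 else .04
    q=q0.copy();q[5]-=a;movej(q);wait(.03)
    tz=get_ft_torque()[2]-t0;f=get_ft_force();print(round(a,2),round(tz,3),f,round(get_grip_width(),4),round(get_time(),2))
    mx=max(mx,abs(tz))
    if a>.4 and abs(tz)<.5*mx: print("free?");break
    if np.linalg.norm(f)>40: print("force");break
```

```text
0.08 0.288 [-2.9825 -2.7651  2.6575] 0.6744 18.02
0.16 0.278 [-1.9845 -1.4938  1.7007] 0.6723 18.31
0.24 0.323 [-0.7467 -1.2609  2.2968] 0.6716 18.59
0.32 0.271 [-1.0779 -0.8381  2.3869] 0.6719 18.88
0.4 0.183 [-1.9724 -0.2512  4.9437] 0.6755 19.16
0.44 -0.003 [-1.8069 -0.0454  5.903 ] 0.6689 19.44
free?
```

Run:
```python
from h import *
m=rot(get_ee_rot()).as_matrix();print("yaw",np.arctan2(m[1,0],m[0,0]),get_joint_pos(),get_effort(),get_ft_torque(),get_ft_force(),get_tcp_pos(),get_grip_width())
im=read_camera("wrist");sc=read_camera("scene")
A=cv2.resize(im[60:340,100:460],(514,400),interpolation=2)
B=cv2.resize(sc[165:285,205:289],(280,400),interpolation=2)
cv2.imwrite("pics/turn.png",np.hstack([A,B])[:,:,::-1])
```

```text
yaw -0.2827327815168897 [-0.3442  0.4385  2.0259 -0.0007  0.6786  1.5099] [  0.5743 -43.0203 -17.4237   0.2675  -0.7179  -0.0368] [-0.0778  0.4149 -0.0261] [-1.8069 -0.0454  5.903 ] [ 0.4578 -0.1516  0.0861] 0.6688915036122457
```

View pics/turn.png

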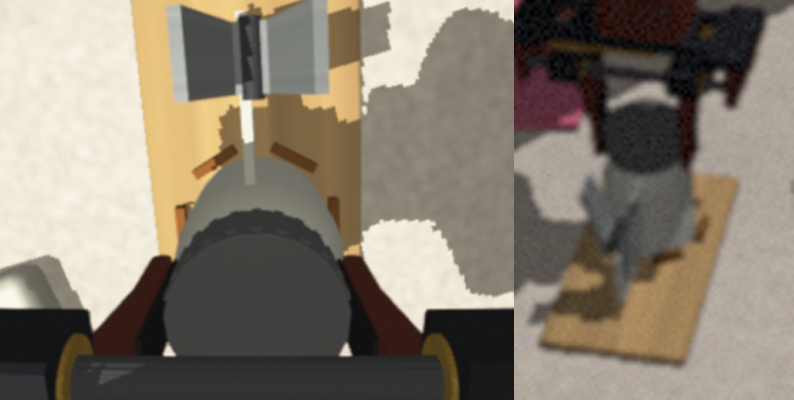

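The clip is seated and the jar handle still lies in line. The grip has turned 0.44 rad and the torque has gone, while the liner pushes upward at about 6 N. That is earlier than the text's range, so I'll test it with a tug too small to lift the jar.

Run:
```python
from h import *
p=get_tcp_pos().copy();z=p[2]
for k in range(4):
    h=movel([p[0],p[1],z+.001*(k+1)],v=.02,until_force=5);wait(.05)
    f=get_ft_force();print(h,get_tcp_pos(),f,get_ft_torque()[2],get_grip_width(),get_time())
    if f[2]<-3.5: break
```

```text
False [ 0.4578 -0.1517  0.0868] [-0.0628 -2.6583 -5.2746] -0.029223110605587688 0.6747549740230243 19.8417
```

It is still engaged: the tug pulled firm at 5 N. I'll go back down 0.8 mm and keep turning in small steps.

Run:
```python
from h import *
p=get_tcp_pos();movel([.4578,-.1516,.0862],v=.03);wait(.05)
print(get_ft_force(),get_ft_torque()[2])
q0=np.array(get_joint_pos());a=0
for k in range(7):
    a+=.04;q=q0.copy();q[5]-=a;movej(q);wait(.03)
    print(round(.44+a,2),round(get_ft_torque()[2],3),get_ft_force(),round(get_grip_width(),4),round(get_tcp_pos()[2],4),round(get_effort()[5],3),round(get_time(),2))
    if .44+a>.55 and abs(get_ft_torque()[2])<.1:break
```

```text
[-1.5575 -2.3529  0.0388] -0.0664814048871355
0.48 0.001 [-2.4031 -2.3264  1.6034] 0.6754 0.0863 -0.006 20.43
0.52 0.053 [-3.235  -1.1214  4.8799] 0.6739 0.0864 0.021 20.71
0.56 0.057 [-4.536  -1.3155  6.6356] 0.6696 0.0865 0.021 20.99
```

```bash
cat > tug.py <<'E'
from h import *
def tug():
    p=get_tcp_pos().copy();f0=get_ft_force()[2]
    movel([.4578,-.1516,.0872],v=.02,until_force=9);wait(.05)
    f=get_ft_force()[2];print("tug",f0,f,get_tcp_pos()[2]);return f
E
python3 - <<'E'
from tug import *
a=.56
while a<1.2:
    f=tug()
    if f>-1.5: print("free at",a);break
    movel([.4578,-.1516,.0862],v=.03)
    q=np.array(get_joint_pos());q[5]-=.05;a+=.05;movej(q);wait(.03)
    print(round(a,2),round(get_ft_torque()[2],3),get_ft_force(),round(get_grip_width(),4),round(get_tcp_pos()[2],4),round(get_time(),2))
    if get_time()>32:break
E
```

```text
tug 6.635638989472083 2.445286596423214 0.08709417233968125
free at 0.56
```

Run:
```python
from h import *
for z in(.088,.0888,.0896,.0905):
    h=movel([.4578,-.1516,z],v=.02,until_force=6);wait(.05)
    f=get_ft_force();print(z,h,get_tcp_pos()[2],f,get_ft_torque()[2],get_grip_width(),get_time())
    if f[2]<-3:break
```

```text
0.088 False 0.08818795415317404 [-4.2721 -4.862   3.9552] 0.226141198489979 0.6753571934394209 21.5917
0.0888 False 0.08874435281060794 [-2.7183 -1.5173  0.3492] 0.15370387903444302 0.673980215126698 21.8917
0.0896 False 0.08946921726166675 [-0.3332 -1.9017 -4.0865] 0.14753951413682156 0.6711244522813554 22.1917
```

The pull is still 4 N after a 3 mm rise, so it is probably thread play and not free yet. I'll lower to mid-play, turn more, and re-test after each small step.

Run:
```python
from h import *
a=.56
for k in range(5):
    movel([.4578,-.1516,.087],v=.03);wait(.03)
    q=np.array(get_joint_pos());q[5]-=.06;a+=.06;movej(q);wait(.03)
    print(round(a,2),round(get_ft_torque()[2],3),get_ft_force(),round(get_grip_width(),4),round(get_tcp_pos()[2],4),round(get_time(),2))
    if k==0: continue
    for z in (.0885,.0897):
        movel([.4578,-.1516,z],v=.03,until_force=8);wait(.05)
        f=get_ft_force();print("  tug",get_tcp_pos()[2],f,round(get_ft_torque()[2],3),round(get_grip_width(),4))
    if f[2]>-2: print("free");break
    if f[2]<-6: pass
```

```text
0.62 0.033 [-3.5903 -3.0209  5.0029] 0.6748 0.0879 22.76
0.68 0.047 [-4.5817 -2.2158  6.3648] 0.675 0.0879 23.32
  tug 0.08834002373686807 [-1.9995 -2.7871 -0.6064] -0.007 0.6726
  tug 0.0896421235532811 [-1.5803 -4.0281 -2.6816] -0.011 0.6701
0.74 0.018 [-3.607  -3.1957  6.2045] 0.671 0.0879 24.49
  tug 0.08840902456730906 [-2.2834 -3.5972 -0.579 ] 0.021 0.6763
  tug 0.08961432633712632 [-1.8164 -4.5129 -1.8224] 0.034 0.675
free
```

Run:
```python
from h import *
for z in(.091,.0925,.094):
    h=movel([.4578,-.1516,z],v=.03,until_force=8);wait(.05)
    f=get_ft_force();print(z,h,get_tcp_pos()[2],f,round(get_ft_torque()[2],3),get_grip_width(),get_time())
    if f[2]<-4:break
im=read_camera("wrist");sc=read_camera("scene")
A=cv2.resize(im[60:340,100:460],(514,400),interpolation=2)
B=cv2.resize(sc[165:285,205:289],(280,400),interpolation=2)
cv2.imwrite("pics/lift.png",np.hstack([A,B])[:,:,::-1])
```

```text
0.091 False 0.09099648539813532 [-2.4288 -3.4026 -2.457 ] -0.05 0.6748628180495172 25.3917
0.0925 False 0.09254747610175071 [-2.975  -2.8912 -1.0739] -0.078 0.670808199579868 25.6917
0.094 False 0.09407035040863188 [-3.4218 -3.1479 -1.3315] -0.053 0.6732667002186107 25.9917
```

Run:
```python
from h import *
for z in(.10,.107,.114,.12,.127):
    h=movel([.4578,-.1516,z],v=.05,until_force=8);wait(.04)
    f=get_ft_force();print(z,h,get_tcp_pos(),f,round(get_ft_torque()[2],3),get_grip_width(),get_time())
    if f[2]<-4 or h:break
m=rot(get_ee_rot()).as_matrix();print(m[:,2])
im=read_camera("wrist");sc=read_camera("scene")
A=cv2.resize(im[60:340,100:460],(514,400),interpolation=2)
B=cv2.resize(sc[165:285,205:289],(280,400),interpolation=2)
cv2.imwrite("pics/lift.png",np.hstack([A,B])[:,:,::-1])
```

```text
0.1 False [ 0.4581 -0.1518  0.1005] [-2.283  -3.3916  2.0907] -0.05 0.6757430146432772 26.4
0.107 False [ 0.4583 -0.1515  0.1074] [-0.25    0.7066 -0.8944] -0.049 0.6751930067681314 26.7333
0.114 False [ 0.458  -0.1516  0.1142] [ 0.6634  1.1144 -1.3408] -0.001 0.6696716450922545 27.0667
0.12 False [ 0.4579 -0.1517  0.1202] [ 0.3771 -0.4696 -0.1007] 0.063 0.6709278591642694 27.375
0.127 False [ 0.4579 -0.1516  0.1272] [ 0.4041  0.6324 -0.4997] -0.021 0.6713129294546152 27.7083
[ 0.0009 -0.0011 -1.    ]
```

View pics/lift.png

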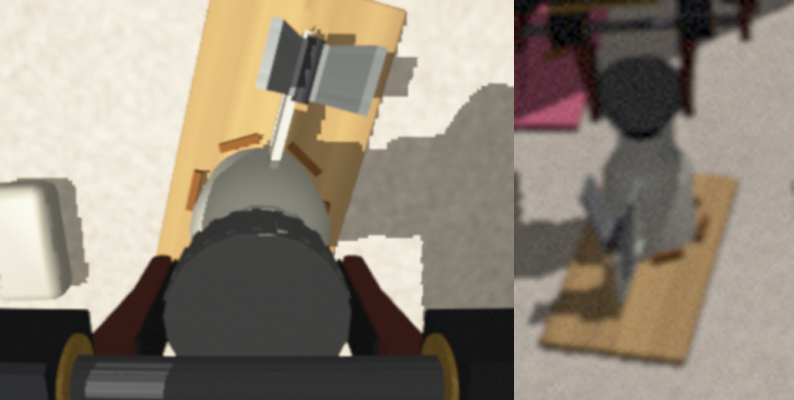

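The cap is held level and clear of the mouth. The side forces are gone and only the cap's weight of about 0.5 N remains. The clip is on at (320,70), and the jar handle is in line with the stand.

```bash
python3 -c "
from station import *
print(job_done())"
```

```text
the job is handed in; nothing more can be done
None
```

The job is handed in at about 28 s of the 48 s: the clip is on the handle and fin, the jar stands where it was, and the gripper holds the freed cap level about 15 mm above the mouth, having turned it about 0.74 rad, with two small test pulls made before it was fully free.

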